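Set a small engine just past top dead centre and pin the crank

ROBOT

A 7-joint arm with a two-finger parallel gripper is mounted at the origin on a cart in front of the work surface, level with it; the furniture and walls round the work are solid. World frame = base frame: x ahead of the robot, y to its left, z up, the work surface at z = 0. Lengths are in m, angles in rad, forces in N, time in s.
With the tool pointing down it reaches from about 0.425 to 0.95 m from the base axis. Payload 4.7 kg.
Tool frame: the origin (TCP) lies on the front face of the gripper's body, between the roots of the fingers; the fingertips stand 73 mm ahead of it and the grasp point (between the pads) lies 54 mm ahead of it; x points along the fingers, z is the direction in which the jaws open and shut, and the axes are right-handed (so a half turn about x gives the same grasp; the last joint's range is limited). The gripper opens to 85 mm and grips with 20 to 120 N. Pads are 22 mm wide; open, the fingers measure 114 mm over their backs; the gripper's body (76 mm by 85 mm) begins 54 mm behind the grasp point. The pads swing forward as they close: fully open they stand 13 mm farther back than shut.
Start: joints at [1.205, 0.469, -0.049, 1.532, 0.024, 1.141, -0.082], TCP at [0.223, -0.637, 0.304] pointing down, gripper open.
Joint ranges: [-2.59, 2.59], [-0.33, 1.99], [-1.39, 1.29], [0.1, 2.45], [-1.04, 4.18], [0.21, 1.99], [-2.66, 2.66]. Speed limits (rad/s): [2.57, 2.57, 3.14, 3.14, 3.14, 3.14, 3.14].

INTERFACE

Orientations are given as a unit quaternion [w, x, y, z].
In Python, from plant import get_state, get_image, sign_off gives the robot as it stands. The module is installed in compiled form; this text tells all that it offers.
- The arm moves only by the tool step_arm, never from a script. Its argument "deltas" is one flat list of numbers, 7 for each row, row after row: the shift along the tool's x, y, z in mm, then the turn, a rotation vector about the tool's x, y, z in rad, then the closure in counts, from 0 (fully open) to 255 (shut). In form: [tx, ty, tz, ax, ay, az, grip, tx, ty, tz, ax, ay, az, grip, ...]. A call has 1 to 8 rows; each row shifts and turns the commanded pose from where the row before left it, along the tool's axes as they then stand; what a row does not reach is not made up. A row lasts 1/10 s, in which the tool goes at most 50 mm and 8.59 degrees, less where a joint would pass 70% of its speed; a pose out of reach is approached as far as the arm can. A call with a gripper value outside its range is refused whole. The fingers move at their own pace and stop on an object; "squeeze" is the grip in N (left out, the last holds). Time passes only in rows, so rows that do not move let the fingers close. It gives the time, the measured TCP pose, the force and the opening at its end, in the units of the state.
- get_state(): the state, without advancing time (a new reading comes with each control period).
- get_image(name): name is "scene" or "top" or "wrist"; returns a dict with "img" (420x560x3 uint8, red, green, blue), "range_z" (420x560 float32, m along the optical axis (not along the pixel's ray), 0 where there is no reading), "K" (3x3 intrinsics, pixels), "R" (3x3) and "t" (3): a world point X has camera coordinates R X + t. Camera axes: x right, y down, z forward; pixel columns grow to the right and rows downward; lengths in m; the calibration is good to about 2 mm. A picture is of the moment at which its call begins.
- sign_off(): hands the job in, once; it reports no verdict.
The state is a dict: "t": time; "joint_positions": joint angles; "joint_velocities": joint speeds; "joint_efforts": joint torques, N m; "tcp_pos": TCP position; "tcp_rot": TCP orientation; "contact_force": force on the tool from outside, world axes, zero at the start; "ft_torque": the same for the moment, N m; "finger_gap": finger opening in m.
Only numpy, scipy, OpenCV 4.12 (cv2) and the standard library are available. Lean on these libraries where they do the work, as an engineer would, in place of code of your own. Each camera call takes 0.05 s, during which the arm holds its last target. There are 200 camera calls.

TASK

The piston of the small upright-shaft engine must be set just past top dead centre and the crank locked there for the valve job. Turn the flywheel clockwise (seen from above) until you have felt the compression build up, peak and die away to nothing, stop right there, just past dead centre, and let go of the wheel; then take the timing pin from its stand and drop it gently into the guide bush on the engine, fully home, and leave it there. Do not touch the wheel while the pin is in the bush, do not put the pin in before the wheel has been turned, never force the pin, and leave the screwdriver and the bushing beside it where they lie.

Things in the scene. Friction and masses are not known exactly. Their poses are not given: they have to be found in the camera images.
- engine: Bare single-cylinder engine, shaft upright, bolted to the bench: round aluminium sump 268 mm across, flat cover on it 52 mm above the bench; finned cylinder and spark plug along the engine's +x, top at 114 mm, below the wheel, 0.19 m long. Origin: shaft axis at bench height, z up. Bearing friction on the wheel is about 0.33 N m (6 N at the handle) and holds it where the compression is weaker.
- wheel_centre (a point): Fixed point on the vertical shaft axis, level with the top of the flywheel rim, 144 mm above the bench. Compression felt on the wheel: none until 0.7 rad before dead centre, most (0.48 N m, 8.5 N at the handle, added to the friction) 0.4 rad before, then falling evenly to nothing at dead centre; beyond, the same amounts push the wheel onward. Let go within 0.15 rad of dead centre, it stays.
- flywheel_rim: The flywheel on the engine, under its handle: steel ring, outer radius 62 mm, wall 12 mm thick, 26 mm high, on five low spokes; origin on the axis at the rim's lower edge (118 mm above the bench), z up, turns with the wheel. Hub nut up to 6 mm above the rim.
- handle (a point): Middle of the barring handle that turns the flywheel: upright round black sleeve, 18 mm thick, 41 mm high (this point is 20 mm above its lower end), standing on the rim 56 mm from the shaft axis; this point is 168 mm above the bench. The sleeve spins freely on its stud, so a gripper that holds it need not turn with the wheel. The attitude given is the sleeve's own and tells nothing.
- flywheel (a joint): Turn of the flywheel, rad, growing clockwise seen from above, endless; -0.25 to 0.25 at the start. The wheel sits on a plain taper, so the reading does not tell where the piston stands: dead centre on compression comes after 0.9 to 2.25 rad of clockwise turning, different each time. The crank's pin slot lies under the guide bush from dead centre to 0.18 rad past it.
- pin_hole (a point): Centre of the mouth of the guide bush: upright steel bush 25 mm across, mouth 80 mm above the bench, on the cover 108 mm from the shaft axis; vertical bore 11.5 mm with a 2 mm lead-in. Hidden under the cover turns the crank's timing disc with one slot for the pin; away from the slot the pin stops on the disc, 18 mm short of home.
- pin_head (a point): Centre of the knurled round head of the timing pin, where it is grasped: 24 mm across, 28 mm high; below it a steel shank 10 mm across, 62 mm long, chamfered foot. About 90 g. Stands upright in the pin stand at the start, 30 mm of shank in the hole. Home in the guide bush: underside of the head on the bush, head centre 14 mm above its mouth.
- pin_tip (a point): Lower end of the timing pin, on its axis, 76 mm below the head centre; z along the pin towards its head.
- pin_stand: Dark steel block, 50 x 100 x 36 mm, on the bench, fixed; origin at the centre of its underside, its length along its own y. Three holes on its centre line; the pin stands in the one 26 mm from the centre towards +y; the others are empty.
- bushing_1: Cream-coloured flanged bushing, 28 mm across, 18 mm high, on the bench; bystander, leave it.
- screwdriver_1: Red screwdriver, 200 mm, lying on the bench; bystander, leave it.
There are look-alikes about, which are no part of the job. What is shaped like the part that bears pin_head but red is not meant.

How it is judged:
By the outcome, as a careful person would: the job done as asked, in the order asked, and still so for the second after the job is handed in, with the robot touching nothing.
It also fails if it takes over 72 s, if anything falls off the work surface, if the arm or the gripper's body presses on something with over 40 N, if the wrist force passes 120 N, or if a joint passes its speed limit or range.

## Working session

There is one attempt and no reset: what is moved stays moved. The work goes in short steps, Python scripts to look and compute and a tool call to move; the robot and the scene stay as the last step left them, time stands still between calls to the robot, and variables do not carry over. Pictures are saved under pics/ and viewed, about 8 in all and at most 12, crops included, and the job is handed in when it is done.

Besides the shell and the picture viewer there is one more tool, called after "Request:" in YAML: its name, and indented under it one key for each argument. step_arm: Moves the arm, as the interface text tells. Its arguments: {"type":"object","properties":{"deltas":{"type":"array"},"squeeze":{"type":"number"}},"required":["deltas"]}

```bash
mkdir -p pics
cat > h.py <<'E'
import numpy as np, cv2
from plant import get_state, get_image, sign_off
def save(n,img): cv2.imwrite('pics/'+n,img[...,::-1])
def world(c):
    h,w=c['range_z'].shape; u,v=np.meshgrid(np.arange(w),np.arange(h)); z=c['range_z']
    K=c['K']; P=np.stack([(u-K[0,2])/K[0,0]*z,(v-K[1,2])/K[1,1]*z,z],-1)
    return (P-c['t'])@c['R']
E
python3 - <<'E'
from h import *
s=get_state(); print(s['t'],s['tcp_pos'],s['tcp_rot'],s['contact_force'],s['finger_gap'])
for n in('scene','top'):
    c=get_image(n); save(n+'1.png',c['img']); np.savez(n+'1.npz',**c); print(n,c['K'][0],(-c['R'].T@c['t']))
E
```

```text
0.0 [ 0.22293023 -0.63663493  0.30283907] [ 0.57613715  0.4095195   0.5773129  -0.40874145] [ 0.33460593  0.09961316 -0.77915455] 0.08552696138332604
scene [459.23676645   0.         283.84519776] [0.01983673 0.51400244 0.62004622]
top [515.46540915   0.         276.4733003 ] [ 0.40711283 -0.05342854  1.16369197]
```

View pics/scene1.png

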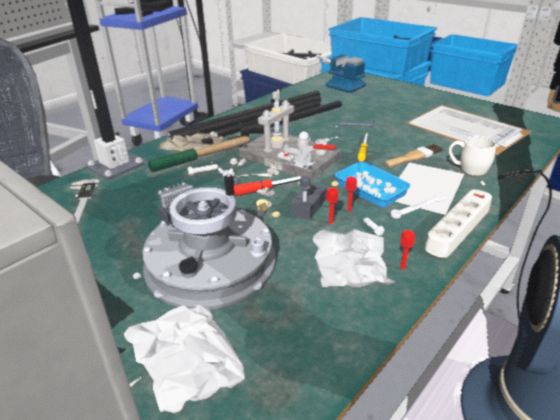

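View pics/top1.png

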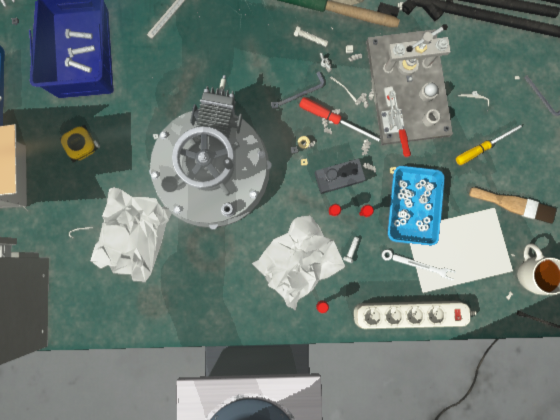

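Scene: the engine is at (205,225) with its black handle at (229,183), and the dark stand is at (307,200). Red pins at (332,200), (351,190) and (407,243) are look-alikes. In the top view the stand is at (343,175) and the dark-headed pin in it fits. I'll confirm that in an enlarged crop and measure it.

Run:
```python
from h import *
t=dict(np.load('top1.npz')); s=dict(np.load('scene1.npz'))
W=world(t); Ws=world(s)
a=cv2.resize(t['img'][70:235,140:400],None,fx=3,fy=3,interpolation=cv2.INTER_CUBIC)
save('crop1.png',a)
b=cv2.resize(s['img'][160:300,135:345],None,fx=3.6,fy=3.6,interpolation=cv2.INTER_CUBIC)
save('crop2.png',b)
# fits from height bands: rim top 0.144, bush 0.08, stand 0.036, sump cover
def show(W,box,lo,hi,n):
    v0,v1,u0,u1=box; P=W[v0:v1,u0:u1].reshape(-1,3); P=P[(P[:,2]>lo)&(P[:,2]<hi)]
    if len(P)<3: print(n,len(P));return
    (cx,cy),r=cv2.minEnclosingCircle(P[:,:2].astype(np.float32)); print(n,len(P),P.mean(0).round(4),np.median(P[:,2]).round(4),'circ',round(cx,4),round(cy,4),round(r,4))
e=(70,235,140,280); st=(150,200,310,375)
show(W,e,.137,.149,'rim top'); show(W,e,.16,.2,'handle top'); show(W,e,.072,.084,'bush?')
show(W,st,.03,.042,'stand'); show(W,st,.07,.13,'pin')
es=(160,300,135,280); ss=(165,225,285,322)
show(Ws,es,.137,.149,'rim S'); show(Ws,es,.155,.2,'handle S'); show(Ws,ss,.07,.13,'pin S'); show(Ws,ss,.03,.04,'stand S')
P=W[150:200,310:375].reshape(-1,3);P=P[(P[:,2]>.03)&(P[:,2]<.04)]
print(cv2.minAreaRect(P[:,:2].astype(np.float32)*1000))
```

```text
rim top 1096 [0.6177 0.0801 0.1437] 0.144 circ 0.6173 0.0767 0.0623
handle top 87 [0.5957 0.0237 0.186 ] 0.189 circ 0.5972 0.0246 0.009
bush? 387 [0.589  0.0922 0.0764] 0.0754 circ 0.6522 0.0519 0.1479
stand 866 [ 0.5906 -0.2146  0.0365] 0.0365 circ 0.5919 -0.213 0.0548
pin 123 [ 0.5833 -0.1869  0.093 ] 0.0953 circ 0.5846 -0.1877 0.0127
rim S 1017 [0.6129 0.0831 0.1428] 0.1436 circ 0.6169 0.0786 0.063
handle S 175 [0.594  0.0284 0.1754] 0.1765 circ 0.5965 0.026 0.0096
pin S 141 [ 0.5812 -0.1824  0.0867] 0.088 circ 0.5832 -0.1859 0.0125
stand S 466 [ 0.5917 -0.2098  0.0357] 0.0361 circ 0.6362 -0.2409 0.1073
((591.7556762695312, -213.5521240234375), (50.916587829589844, 101.2161865234375), 14.670389175415039)
```

View pics/crop1.png

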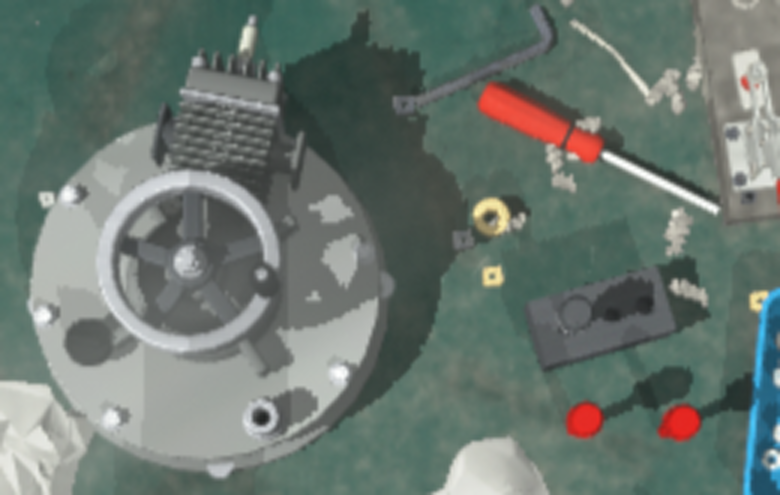

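View pics/crop2.png

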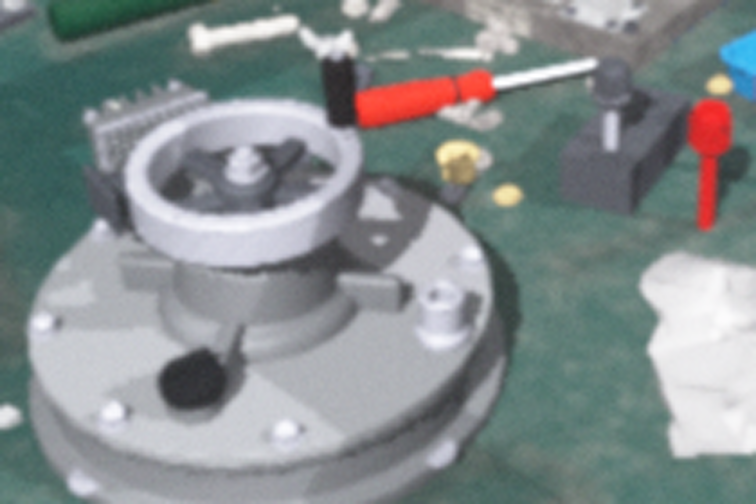

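Crop 1 shows the bush mouth at about (262,417) and the handle top at (265,280). Crop 2 shows the meant pin with its dark head at (612,80) in the dark stand, next to a red decoy at (711,130). The measured heights (rim 144, handle top 189, pin head 95 mm) and the handle radius (56 mm) all fit. Next I'll measure the bush and the tool axes.

Run:
```python
from h import *
from scipy.spatial.transform import Rotation as Ro
t=dict(np.load('top1.npz')); s=dict(np.load('scene1.npz'))
for W,b,n in((world(t),(200,218,218,237),'T'),(world(s),(236,248,249,266),'S')):
    P=W[b[0]:b[1],b[2]:b[3]].reshape(-1,3);P=P[(P[:,2]>.073)&(P[:,2]<.086)]
    (cx,cy),r=cv2.minEnclosingCircle(P[:,:2].astype(np.float32)); print(n,len(P),cx,cy,r,P[:,2].max(),'axis dist',np.hypot(cx-.617,cy-.0775),np.degrees(np.arctan2(cy-.0775,cx-.617)))
st=get_state(); R=Ro.from_quat(np.roll(st['tcp_rot'],-1)).as_matrix(); print(R.round(3))
for zy in(1,-1):
    T=np.array([[0,0,-1],[-zy,0,0],[0,zy,0]]).T.astype(float)
    print(zy,T.round(2).tolist(),'rotvec tool',Ro.from_matrix(R.T@T).as_rotvec().round(4))
```

```text
T 85 0.5176183581352234 0.03481907397508621 0.01240768376737833 0.08502278636142362 axis dist 0.10815901342968547 -156.75817536591038
S 107 0.5177959203720093 0.0362071692943573 0.012610899284482002 0.08257924307474362 axis dist 0.1074548616048692 -157.40090676737992
[[-0.001  0.944  0.33 ]
 [ 0.002  0.33  -0.944]
 [-1.    -0.    -0.002]]
1 [[0.0, -1.0, 0.0], [0.0, 0.0, 1.0], [-1.0, 0.0, 0.0]] rotvec tool [-2.8048e+00 -5.0000e-04 -2.4000e-03]
-1 [[0.0, 1.0, 0.0], [0.0, 0.0, -1.0], [-1.0, 0.0, 0.0]] rotvec tool [ 3.368e-01 -1.700e-03  3.000e-04]
```

Request:
step_arm:
  deltas: [0,0,0,0.112,0,0,90,0,0,0,0.112,0,0,90,0,0,0,0.113,0,0,90,0,20,-36,0,0,0,90,0,24,-42,0,0,0,90,0,24,-42,0,0,0,90,0,24,-42,0,0,0,90,0,24,-42,0,0,0,90]
  squeeze: 50

```text
t: 0.9
tcp_pos: [0.3397, -0.4311, 0.3036]
tcp_rot: [0.5, 0.5, 0.5, -0.5]
contact_force: [0.7, -0.8, 0.5]
finger_gap: 0.055
```

Request:
step_arm:
  deltas: [0,24,-42,0,0,0,90,0,24,-42,0,0,0,90,0,24,-42,0,0,0,90,0,24,-42,0,0,0,90,0,24,-42,0,0,0,90,0,24,-42,0,0,0,90,0,24,-42,0,0,0,90,0,24,-42,0,0,0,90]

```text
t: 1.7
tcp_pos: [0.5316, -0.0954, 0.3038]
tcp_rot: [-0.5, -0.5, -0.5, 0.5]
contact_force: [1.4, -0.4, 0.7]
finger_gap: 0.055
```

Request:
step_arm:
  deltas: [0,24,-42,0,0,0,90,0,20,-40,0,0,0,90,0,10,-20,0,0,0,90,0,0,0,0,0,0,90,0,0,0,0,0,0,90]

```text
t: 2.2
tcp_pos: [0.5849, 0.0047, 0.3033]
tcp_rot: [-0.5, -0.499, -0.5, 0.5]
contact_force: [0.3, -0.7, -0.1]
finger_gap: 0.055
```

Request:
step_arm:
  deltas: [0,6,-10,0,0,0,90,0,6,-11,0,0,0,90,20,0,0,0,0,0,90,25,0,0,0,0,0,90,20,0,0,0,0,0,90,13,0,0,0,0,0,90,0,0,0,0,0,0,90,0,0,0,0,0,0,90]

```text
t: 3.0
tcp_pos: [0.5978, 0.026, 0.2265]
tcp_rot: [0.5, 0.5, 0.5, -0.5]
contact_force: [-0.5, 0.5, 0.1]
finger_gap: 0.0549
```

Request:
step_arm:
  deltas: [0,0,0,0,0,0,255,0,0,0,0,0,0,255,0,0,0,0,0,0,255,0,0,0,0,0,0,255,0,0,0,0,0,0,255,0,0,0,0,0,0,255]

```text
t: 3.6
tcp_pos: [0.5977, 0.0248, 0.2272]
tcp_rot: [0.501, 0.5, 0.499, -0.5]
contact_force: [-1.1, -2.8, 6.1]
finger_gap: 0.0168
```

Run:
```python
from h import *
c=get_image('scene'); save('s2.png',cv2.resize(c['img'][60:300,110:340],None,fx=2.4,fy=2.4))
# arc table (world centre from handle estimate): step dphi
```

```text
(no output)
```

View pics/s2.png

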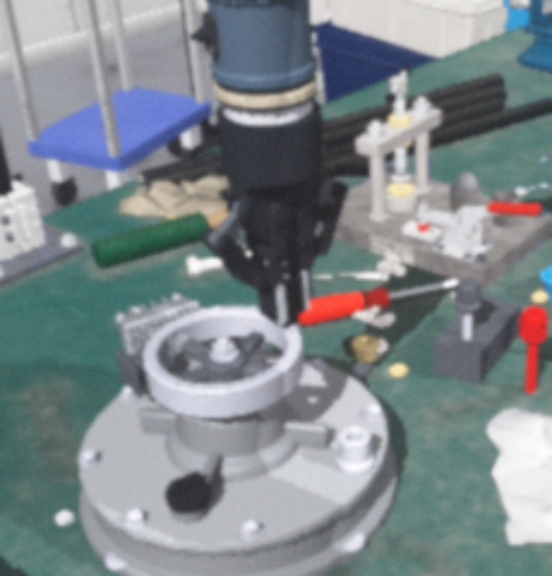

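The view shows the gripper closed on the handle at about (280,300). The gap of 17 mm fits the 18 mm sleeve. Next is the table for the arc.

Run:
```python
import numpy as np
c=np.array([617,77.7]);p0=np.arctan2(-52.9,-20.);d=.06
for k in range(0,41):
    f=lambda k:c+56.3*np.array([np.cos(p0-d*k),np.sin(p0-d*k)])
    q=f(k+1)-f(k); print(k,round(d*(k+1),2),'ty %.1f tz %.1f'%(q[0],-q[1]),'pos',f(k+1).round(1))
```

```text
0 0.06 ty -3.1 tz -1.3 pos [594.   26.3]
1 0.12 ty -3.0 tz -1.5 pos [590.9  27.8]
2 0.18 ty -2.9 tz -1.7 pos [588.   29.5]
3 0.24 ty -2.8 tz -1.8 pos [585.1  31.3]
4 0.3 ty -2.7 tz -2.0 pos [582.4  33.3]
5 0.36 ty -2.6 tz -2.2 pos [579.8  35.4]
6 0.42 ty -2.5 tz -2.3 pos [577.3  37.7]
7 0.48 ty -2.3 tz -2.4 pos [575.   40.2]
8 0.54 ty -2.2 tz -2.6 pos [572.8  42.8]
9 0.6 ty -2.0 tz -2.7 pos [570.8  45.5]
10 0.66 ty -1.8 tz -2.8 pos [569.   48.3]
11 0.72 ty -1.7 tz -2.9 pos [567.3  51.2]
12 0.78 ty -1.5 tz -3.0 pos [565.8  54.3]
13 0.84 ty -1.3 tz -3.1 pos [564.5  57.4]
14 0.9 ty -1.1 tz -3.2 pos [563.4  60.6]
15 0.96 ty -0.9 tz -3.2 pos [562.4  63.8]
16 1.02 ty -0.7 tz -3.3 pos [561.7  67.1]
17 1.08 ty -0.5 tz -3.3 pos [561.2  70.4]
18 1.14 ty -0.3 tz -3.4 pos [560.8  73.8]
19 1.2 ty -0.1 tz -3.4 pos [560.7  77.2]
20 1.26 ty 0.1 tz -3.4 pos [560.8  80.6]
21 1.32 ty 0.3 tz -3.4 pos [561.   83.9]
22 1.38 ty 0.5 tz -3.3 pos [561.5  87.3]
23 1.44 ty 0.7 tz -3.3 pos [562.2  90.6]
24 1.5 ty 0.9 tz -3.3 pos [563.1  93.8]
25 1.56 ty 1.1 tz -3.2 pos [564.1  97. ]
26 1.62 ty 1.3 tz -3.1 pos [565.4 100.2]
27 1.68 ty 1.4 tz -3.1 pos [566.8 103.2]
28 1.74 ty 1.6 tz -3.0 pos [568.4 106.2]
29 1.8 ty 1.8 tz -2.9 pos [570.2 109.1]
30 1.86 ty 2.0 tz -2.7 pos [572.2 111.8]
31 1.92 ty 2.1 tz -2.6 pos [574.3 114.4]
32 1.98 ty 2.3 tz -2.5 pos [576.6 116.9]
33 2.04 ty 2.4 tz -2.4 pos [579.  119.3]
34 2.1 ty 2.6 tz -2.2 pos [581.6 121.5]
35 2.16 ty 2.7 tz -2.0 pos [584.3 123.5]
36 2.22 ty 2.8 tz -1.9 pos [587.1 125.4]
37 2.28 ty 2.9 tz -1.7 pos [590.  127.1]
38 2.34 ty 3.0 tz -1.5 pos [593.  128.6]
39 2.4 ty 3.1 tz -1.3 pos [596.1 130. ]
40 2.46 ty 3.2 tz -1.2 pos [599.3 131.1]
```

Request:
step_arm:
  deltas: [0,-3.1,-1.3,0,0,0,255,0,-3.0,-1.5,0,0,0,255]

```text
t: 3.85
tcp_pos: [0.5935, 0.0265, 0.2272]
tcp_rot: [0.502, 0.502, 0.497, -0.499]
contact_force: [4.2, -4.7, 2.1]
finger_gap: 0.0168
```

Request:
step_arm:
  deltas: [0,-2.9,-1.7,0,0,0,255,0,-2.8,-1.8,0,0,0,255]

```text
t: 4.05
tcp_pos: [0.5876, 0.0298, 0.2272]
tcp_rot: [0.502, 0.501, 0.497, -0.5]
contact_force: [3.3, -5.8, 2.9]
finger_gap: 0.0166
```

Request:
step_arm:
  deltas: [0,-2.7,-2.0,0,0,0,255,0,-2.6,-2.2,0,0,0,255]

```text
t: 4.25
tcp_pos: [0.5821, 0.0338, 0.2272]
tcp_rot: [0.501, 0.501, 0.497, -0.5]
contact_force: [3.1, -5.6, 3.3]
finger_gap: 0.0167
```

Request:
step_arm:
  deltas: [0,-2.5,-2.3,0,0,0,255,0,-2.3,-2.4,0,0,0,255]

```text
t: 4.45
tcp_pos: [0.577, 0.0384, 0.2272]
tcp_rot: [0.501, 0.501, 0.497, -0.5]
contact_force: [2.7, -6.2, 4.4]
finger_gap: 0.0165
```

Request:
step_arm:
  deltas: [0,-2.2,-2.6,0,0,0,255,0,-2.0,-2.7,0,0,0,255]

```text
t: 4.65
tcp_pos: [0.5727, 0.0436, 0.2272]
tcp_rot: [0.501, 0.501, 0.497, -0.5]
contact_force: [1.5, -6.7, 5.3]
finger_gap: 0.0167
```

Request:
step_arm:
  deltas: [0,-1.8,-2.8,0,0,0,255,0,-1.7,-2.9,0,0,0,255]

```text
t: 4.85
tcp_pos: [0.5689, 0.0493, 0.2272]
tcp_rot: [0.501, 0.501, 0.498, -0.501]
contact_force: [1.3, -7.0, 5.8]
finger_gap: 0.0168
```

Request:
step_arm:
  deltas: [0,-1.5,-3.0,0,0,0,255,0,-1.3,-3.1,0,0,0,255]

```text
t: 5.05
tcp_pos: [0.566, 0.0555, 0.2272]
tcp_rot: [0.501, 0.5, 0.498, -0.501]
contact_force: [-0.0, -6.6, 6.7]
finger_gap: 0.017
```

Request:
step_arm:
  deltas: [0,-1.1,-3.2,0,0,0,255,0,-0.9,-3.2,0,0,0,255]

```text
t: 5.25
tcp_pos: [0.5637, 0.062, 0.2272]
tcp_rot: [-0.501, -0.5, -0.498, 0.501]
contact_force: [-0.7, -6.2, 6.8]
finger_gap: 0.0171
```

Request:
step_arm:
  deltas: [0,-0.7,-3.3,0,0,0,255,0,-0.5,-3.3,0,0,0,255]

```text
t: 5.45
tcp_pos: [0.5622, 0.0686, 0.2271]
tcp_rot: [-0.501, -0.5, -0.498, 0.501]
contact_force: [-0.8, -6.7, 7.9]
finger_gap: 0.0168
```

Request:
step_arm:
  deltas: [0,-0.3,-3.4,0,0,0,255,0,-0.1,-3.4,0,0,0,255]

```text
t: 5.65
tcp_pos: [0.5616, 0.0756, 0.2271]
tcp_rot: [-0.501, -0.5, -0.498, 0.501]
contact_force: [-2.1, -6.9, 8.2]
finger_gap: 0.0168
```

Request:
step_arm:
  deltas: [0,0.1,-3.4,0,0,0,255,0,0.3,-3.4,0,0,0,255]

```text
t: 5.85
tcp_pos: [0.5619, 0.0826, 0.2271]
tcp_rot: [-0.5, -0.5, -0.498, 0.501]
contact_force: [-2.7, -4.8, 8.3]
finger_gap: 0.0167
```

Request:
step_arm:
  deltas: [0,0.5,-3.3,0,0,0,255,0,0.7,-3.3,0,0,0,255]

```text
t: 6.05
tcp_pos: [0.5628, 0.0887, 0.2271]
tcp_rot: [-0.501, -0.499, -0.498, 0.502]
contact_force: [-3.8, -7.4, 10.8]
finger_gap: 0.0164
```

Request:
step_arm:
  deltas: [0,0.9,-3.3,0,0,0,255,0,1.1,-3.2,0,0,0,255]

```text
t: 6.25
tcp_pos: [0.5643, 0.0938, 0.2271]
tcp_rot: [-0.5, -0.498, -0.498, 0.503]
contact_force: [-7.0, -11.3, 12.3]
finger_gap: 0.0167
```

Request:
step_arm:
  deltas: [0,1.3,-3.1,0,0,0,255]

```text
t: 6.35
tcp_pos: [0.5652, 0.0964, 0.2271]
tcp_rot: [-0.5, -0.498, -0.498, 0.504]
contact_force: [-6.8, -10.7, 13.0]
finger_gap: 0.0165
```

Request:
step_arm:
  deltas: [0,1.4,-3.1,0,0,0,255]

```text
t: 6.45
tcp_pos: [0.5663, 0.0993, 0.2271]
tcp_rot: [-0.5, -0.498, -0.498, 0.504]
contact_force: [-9.1, -11.7, 13.5]
finger_gap: 0.0165
```

Request:
step_arm:
  deltas: [0,1.6,-3.0,0,0,0,255]

```text
t: 6.55
tcp_pos: [0.5677, 0.1022, 0.2271]
tcp_rot: [-0.5, -0.498, -0.498, 0.504]
contact_force: [-9.1, -11.8, 14.7]
finger_gap: 0.0168
```

Request:
step_arm:
  deltas: [0,1.8,-2.9,0,0,0,255]

```text
t: 6.65
tcp_pos: [0.5693, 0.1052, 0.2271]
tcp_rot: [-0.5, -0.497, -0.498, 0.504]
contact_force: [-10.2, -11.3, 15.0]
finger_gap: 0.0166
```

Request:
step_arm:
  deltas: [0,2.0,-2.7,0,0,0,255]

```text
t: 6.75
tcp_pos: [0.5712, 0.1083, 0.2271]
tcp_rot: [-0.5, -0.497, -0.499, 0.504]
contact_force: [-9.6, -10.5, 14.5]
finger_gap: 0.0165
```

Request:
step_arm:
  deltas: [0,2.1,-2.6,0,0,0,255]

```text
t: 6.85
tcp_pos: [0.5734, 0.1115, 0.2271]
tcp_rot: [-0.5, -0.498, -0.499, 0.504]
contact_force: [-7.9, -9.2, 13.2]
finger_gap: 0.0165
```

Request:
step_arm:
  deltas: [0,2.3,-2.5,0,0,0,255]

```text
t: 6.95
tcp_pos: [0.576, 0.1146, 0.2271]
tcp_rot: [-0.5, -0.498, -0.499, 0.503]
contact_force: [-6.6, -7.4, 11.9]
finger_gap: 0.0169
```

Request:
step_arm:
  deltas: [0,2.4,-2.4,0,0,0,255]

```text
t: 7.05
tcp_pos: [0.5789, 0.1177, 0.2271]
tcp_rot: [-0.5, -0.499, -0.499, 0.502]
contact_force: [-4.7, -5.9, 10.2]
finger_gap: 0.0169
```

Request:
step_arm:
  deltas: [0,1.3,-1.1,0,0,0,255]

```text
t: 7.15
tcp_pos: [0.581, 0.1196, 0.2272]
tcp_rot: [-0.5, -0.5, -0.499, 0.501]
contact_force: [-2.3, -4.5, 8.2]
finger_gap: 0.0169
```

Request:
step_arm:
  deltas: [0,1.3,-1.1,0,0,0,255]

```text
t: 7.25
tcp_pos: [0.5825, 0.1208, 0.2272]
tcp_rot: [-0.5, -0.5, -0.499, 0.501]
contact_force: [-2.1, -4.9, 7.5]
finger_gap: 0.0167
```

Request:
step_arm:
  deltas: [0,0.9,-0.7,0,0,0,255]

```text
t: 7.35
tcp_pos: [0.5837, 0.1218, 0.2272]
tcp_rot: [-0.5, -0.5, -0.499, 0.501]
contact_force: [-1.1, -4.5, 7.4]
finger_gap: 0.0166
```

Request:
step_arm:
  deltas: [0,0,0,0,0,0,255,0,0,0,0,0,0,255]

```text
t: 7.55
tcp_pos: [0.584, 0.122, 0.2272]
tcp_rot: [0.501, 0.5, 0.499, -0.5]
contact_force: [-0.6, -3.6, 5.6]
finger_gap: 0.0167
```

Tangential force was about 6.4 N at first, peaked near 14.9 N, then fell below that starting level to about 3.6 N. That puts the wheel just past dead centre, so I'll let go here.

Request:
step_arm:
  deltas: [0,0,0,0,0,0,120,0,0,0,0,0,0,120,0,0,0,0,0,0,120,0,0,0,0,0,0,120,-30,0,0,0,0,0,120,-40,0,0,0,0,0,120,-10,0,0,0,0,0,120]

```text
t: 8.25
tcp_pos: [0.5849, 0.1241, 0.3103]
tcp_rot: [0.501, 0.502, 0.499, -0.498]
contact_force: [0.6, 0.1, 1.0]
finger_gap: 0.0453
```

Request:
step_arm:
  deltas: [0,0,40,0,0,0,120,0,0,40,0,0,0,120,0,0,40,0,0,0,120,0,0,40,0,0,0,120,0,0,40,0,0,0,120,0,0,40,0,0,0,120,0,0,30,0,0,0,120]

```text
t: 8.95
tcp_pos: [0.5826, -0.15, 0.3054]
tcp_rot: [-0.499, -0.5, -0.499, 0.501]
contact_force: [1.3, 0.0, 0.8]
finger_gap: 0.0449
```

Run:
```python
from h import *
print(get_state()['tcp_pos'])
for n,b in(('top',(90,230,140,280)),('scene',(150,300,120,300))):
    c=get_image(n); W=world(c)[b[0]:b[1],b[2]:b[3]].reshape(-1,3); P=W[(W[:,2]>.158)&(W[:,2]<.2)]
    (x,y),r=cv2.minEnclosingCircle(P[:,:2].astype(np.float32)); print(n,len(P),x,y,r,'r',np.hypot(x-.617,y-.0777),'ang',np.degrees(np.arctan2(y-.0777,x-.617)))
c=get_image('wrist'); save('w1.png',c['img']); W=world(c); np.savez('w1.npz',**c)
```

```text
[ 0.582625   -0.14995071  0.30542251]
top 97 0.5832592248916626 0.12122082710266113 0.008871088735759258 r 0.05506816046147832 ang 127.78566325884424
scene 191 0.5828226208686829 0.12299421429634094 0.009110570885241032 r 0.05674203990877176 ang 127.03688648408665
```

View pics/w1.png

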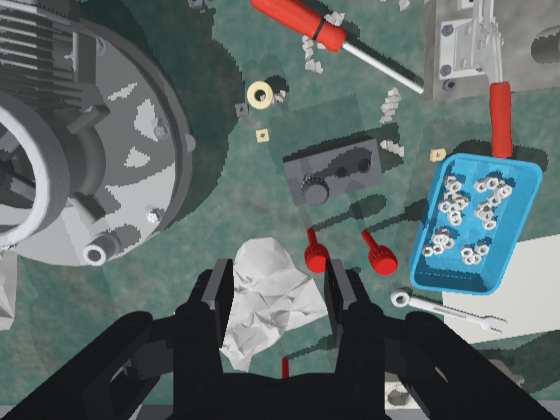

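The wrist view shows the dark pin head at about (316,188) in the stand and the bush mouth at (96,254). The handle is at about -232°, so the wheel stayed where I let go. Now I'll refine the pin and bush positions.

Run:
```python
from h import *
c=dict(np.load('w1.npz')); W=world(c)
for n,b,lo,hi in(('pin',(165,215,295,340),.085,.102),('bush',(228,275,75,125),.075,.085)):
    P=W[b[0]:b[1],b[2]:b[3]].reshape(-1,3);P=P[(P[:,2]>lo)&(P[:,2]<hi)]
    (x,y),r=cv2.minEnclosingCircle(P[:,:2].astype(np.float32)); print(n,len(P),x,y,r,np.median(P[:,2]),P[:,:2].mean(0))
```

```text
pin 571 0.585063636302948 -0.18911267817020416 0.012890661135315895 0.09509091123313738 [ 0.58651761 -0.18853789]
bush 387 0.5186407566070557 0.03359051048755646 0.012779868207871914 0.07911579344145173 [0.51902752 0.03271816]
```

Request:
step_arm:
  deltas: [0,2,28,0,0,0,110,0,0,10,0,0,0,110,40,0,0,0,0,0,110,40,0,0,0,0,0,110,20,0,0,0,0,0,110,0,0,0,0,0,0,110,0,0,0,0,0,0,110]

```text
t: 9.8
tcp_pos: [0.5857, -0.184, 0.2064]
tcp_rot: [0.5, 0.5, 0.5, -0.5]
contact_force: [-0.5, 0.6, 1.1]
finger_gap: 0.0482
```

Run:
```python
from h import *
s=get_state(); print(s['tcp_pos'],s['finger_gap'],s['contact_force'])
c=get_image('scene'); save('s3.png',cv2.resize(c['img'][90:270,210:400],None,fx=3,fy=3))
```

```text
[ 0.58571926 -0.18395421  0.20635786] 0.04822086288588145 [-0.50773545  0.56226532  1.09519974]
```

View pics/s3.png

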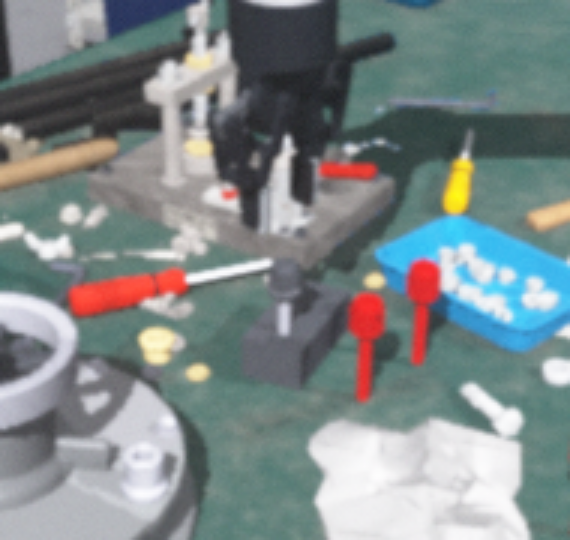

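The view shows the open jaws above the dark pin head at (285,280), with the red decoys clear to the right. I'll descend and grasp.

Request:
step_arm:
  deltas: [0,-1,4,0,0,0,110,20,0,0,0,0,0,110,20,0,0,0,0,0,110,15,0,0,0,0,0,110,11,0,0,0,0,0,110,0,0,0,0,0,0,110]
  squeeze: 30

```text
t: 10.45
tcp_pos: [0.5836, -0.1889, 0.1389]
tcp_rot: [0.499, 0.5, 0.501, -0.5]
contact_force: [-0.3, -0.5, 0.2]
finger_gap: 0.0487
```

Request:
step_arm:
  deltas: [0,0,0,0,0,0,255,0,0,0,0,0,0,255,0,0,0,0,0,0,255,0,0,0,0,0,0,255,0,0,0,0,0,0,255,0,0,0,0,0,0,255]
  squeeze: 30

```text
t: 11.05
tcp_pos: [0.5848, -0.189, 0.1408]
tcp_rot: [0.501, 0.5, 0.499, -0.5]
contact_force: [-0.3, 0.1, 5.2]
finger_gap: 0.0229
```

Request:
step_arm:
  deltas: [-10,0,0,0,0,0,255,-15,0,0,0,0,0,255,-20,0,0,0,0,0,255,-30,0,0,0,0,0,255,-30,0,0,0,0,0,255,-5,0,0,0,0,0,255]

```text
t: 11.65
tcp_pos: [0.5857, -0.1894, 0.2547]
tcp_rot: [0.502, 0.501, 0.498, -0.499]
contact_force: [0.8, -0.1, 0.4]
finger_gap: 0.023
```

Request:
step_arm:
  deltas: [0,-6,-20,0,0,0,255,0,-10,-34,0,0,0,255,0,-10,-34,0,0,0,255,0,-10,-34,0,0,0,255,0,-10,-34,0,0,0,255,0,-10,-34,0,0,0,255,0,-7,-22,0,0,0,255,0,-3,-10,0,0,0,255]

```text
t: 12.45
tcp_pos: [0.5168, 0.0355, 0.2497]
tcp_rot: [0.5, 0.499, 0.501, -0.499]
contact_force: [0.5, 0.2, -1.3]
finger_gap: 0.0229
```

Request:
step_arm:
  deltas: [0,0,0,0,0,0,255,0,0,0,0,0,0,255]

```text
t: 12.65
tcp_pos: [0.5185, 0.0316, 0.2498]
tcp_rot: [-0.5, -0.5, -0.499, 0.501]
contact_force: [0.3, 0.2, -1.6]
finger_gap: 0.0231
```

Run:
```python
from h import *
s=get_state(); print(s['tcp_pos'],s['tcp_rot'],s['finger_gap'],s['contact_force'])
c=get_image('scene'); a=cv2.resize(c['img'][140:290,170:310],None,fx=3.6,fy=3.6,interpolation=cv2.INTER_CUBIC)
save('s4.png',a)
```

```text
[0.51846012 0.03159828 0.24975295] [-0.4997569  -0.50011832 -0.49935299  0.5007707 ] 0.02309058568264183 [ 0.25108227  0.18215661 -1.55691764]
```

View pics/s4.png

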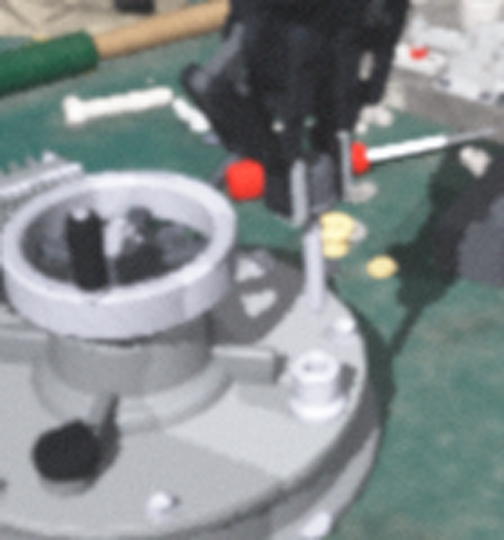

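The view shows the pin held upright at (315,265), above the bush mouth at (315,370). I'll lower it to just over the mouth, then measure shank against bush in the same camera.

Request:
step_arm:
  deltas: [12,0,-2,0,0,0,255,12,0,0,0,0,0,255,0,0,0,0,0,0,255,0,0,0,0,0,0,255]

```text
t: 13.1
tcp_pos: [0.518, 0.0347, 0.225]
tcp_rot: [-0.499, -0.5, -0.5, 0.501]
contact_force: [0.1, -0.4, -0.7]
finger_gap: 0.0231
```

Run:
```python
from h import *
s=get_state(); print(s['tcp_pos'],s['contact_force'])
for k in range(2):
    c=get_image('scene'); W=world(c); P=W[190:250,240:275].reshape(-1,3)
    cam=-c['R'].T@c['t']
    S=P[(P[:,2]>.105)&(P[:,2]<.14)&(abs(P[:,0]-.518)<.02)&(abs(P[:,1]-.035)<.02)]
    m=np.median(S,0); d=(m-cam)[:2]; d/=np.linalg.norm(d)
    # perpendicular-to-view mid and nearest surface + radius
    n=np.array([-d[1],d[0]]); q=S[:,:2]@n; al=np.percentile(S[:,:2]@d,20)+.005
    print('shank',len(S),m.round(4),'width',np.ptp(q).round(4),'axis',((q.min()+q.max())/2*n+al*d).round(4))
    B=W[230:262,245:270].reshape(-1,3);B=B[(B[:,2]>.074)&(B[:,2]<.087)&(np.hypot(B[:,0]-.518,B[:,1]-.035)<.02)]
    (x,y),r=cv2.minEnclosingCircle(B[:,:2].astype(np.float32));print('bush',len(B),x,y,r)
c=get_image('wrist');save('w2.png',c['img'])
```

```text
[0.51796495 0.03474362 0.22503809] [ 0.10984672 -0.42042751 -0.69674745]
shank 82 [0.5151 0.0384 0.1219] width 0.0097 axis [0.518  0.0352]
bush 107 0.5175766944885254 0.03645110875368118 0.012818891555070877
shank 79 [0.5152 0.0386 0.124 ] width 0.0092 axis [0.5186 0.0356]
bush 104 0.5180700421333313 0.03703239560127258 0.014227891340851784
```

View pics/w2.png

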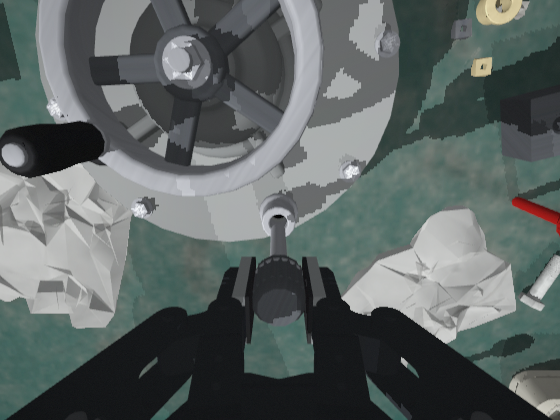

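The wrist view shows the shank at (278,240) in line with the bush mouth at (279,216), and the axes agree to about 1 mm. I'll lower it slowly and watch the force.

Request:
step_arm:
  deltas: [4,0,0,0,0,0,255,4,0,0,0,0,0,255,4,0,0,0,0,0,255,3,0,0,0,0,0,255]

```text
t: 13.65
tcp_pos: [0.5181, 0.035, 0.2104]
tcp_rot: [-0.5, -0.5, -0.5, 0.5]
contact_force: [0.2, -1.1, -1.4]
finger_gap: 0.0226
```

Request:
step_arm:
  deltas: [3,0,0,0,0,0,255,3,0,0,0,0,0,255,0,0,0,0,0,0,255]

```text
t: 13.95
tcp_pos: [0.518, 0.035, 0.2044]
tcp_rot: [-0.5, -0.5, -0.5, 0.5]
contact_force: [0.3, 1.4, -1.1]
finger_gap: 0.0226
```

Request:
step_arm:
  deltas: [5,0,0,0,0,0,255,5,0,0,0,0,0,255,5,0,0,0,0,0,255,5,0,0,0,0,0,255,5,0,0,0,0,0,255,0,0,0,0,0,0,255]

```text
t: 14.55
tcp_pos: [0.5178, 0.035, 0.1791]
tcp_rot: [-0.5, -0.5, -0.5, 0.5]
contact_force: [-0.1, -0.2, -1.0]
finger_gap: 0.023
```

Request:
step_arm:
  deltas: [3,0,0,0,0,0,255,3,0,0,0,0,0,255,2,0,0,0,0,0,255]

```text
t: 14.85
tcp_pos: [0.5182, 0.035, 0.1717]
tcp_rot: [-0.5, -0.5, -0.5, 0.5]
contact_force: [-0.4, -0.2, -0.2]
finger_gap: 0.023
```

Request:
step_arm:
  deltas: [2,0,0,0,0,0,255,2,0,0,0,0,0,255]

```text
t: 15.05
tcp_pos: [0.5183, 0.0351, 0.1678]
tcp_rot: [0.5, 0.5, 0.5, -0.5]
contact_force: [-0.6, -0.1, 0.0]
finger_gap: 0.023
```

Request:
step_arm:
  deltas: [2,0,0,0,0,0,255,2,0,0,0,0,0,255]

```text
t: 15.25
tcp_pos: [0.5183, 0.0351, 0.1638]
tcp_rot: [0.5, 0.5, 0.5, -0.5]
contact_force: [-0.1, -0.2, -0.3]
finger_gap: 0.0231
```

Request:
step_arm:
  deltas: [2,0,0,0,0,0,255,2,0,0,0,0,0,255]

```text
t: 15.45
tcp_pos: [0.5183, 0.0351, 0.1598]
tcp_rot: [0.5, 0.5, 0.5, -0.5]
contact_force: [0.7, 0.4, -0.6]
finger_gap: 0.0228
```

Request:
step_arm:
  deltas: [2,0,0,0,0,0,255,2,0,0,0,0,0,255]

```text
t: 15.65
tcp_pos: [0.5183, 0.035, 0.1558]
tcp_rot: [0.5, 0.5, 0.5, -0.5]
contact_force: [-0.1, 0.3, -0.7]
finger_gap: 0.0231
```

Request:
step_arm:
  deltas: [1,0,0,0,0,0,255,1,0,0,0,0,0,255]

```text
t: 15.85
tcp_pos: [0.5183, 0.0351, 0.1538]
tcp_rot: [-0.5, -0.5, -0.5, 0.5]
contact_force: [1.1, 0.3, -1.2]
finger_gap: 0.023
```

Request:
step_arm:
  deltas: [0.7,0,0,0,0,0,255,0,0,0,0,0,0,255]

```text
t: 16.05
tcp_pos: [0.5182, 0.0351, 0.1531]
tcp_rot: [-0.5, -0.5, -0.5, 0.5]
contact_force: [0.3, -0.2, -1.0]
finger_gap: 0.0231
```

Within about 1 mm of home. I'll release, let it settle, and rise straight up.

Request:
step_arm:
  deltas: [0,0,0,0,0,0,120,0,0,0,0,0,0,120,0,0,0,0,0,0,120,0,0,0,0,0,0,120,-10,0,0,0,0,0,120,-30,0,0,0,0,0,120,-40,0,0,0,0,0,120,-40,0,0,0,0,0,120]

```text
t: 16.85
tcp_pos: [0.5179, 0.0351, 0.275]
tcp_rot: [0.5, 0.5, 0.5, -0.5]
contact_force: [1.1, -0.4, -0.7]
finger_gap: 0.045
```

Request:
step_arm:
  deltas: [-30,0,20,0,0,0,120,-10,0,40,0,0,0,120,0,0,40,0,0,0,120,0,0,40,0,0,0,120,0,0,40,0,0,0,120,0,0,20,0,0,0,120,0,0,0,0,0,0,120]

```text
t: 17.55
tcp_pos: [0.5175, -0.1688, 0.3138]
tcp_rot: [-0.499, -0.501, -0.498, 0.502]
contact_force: [-0.3, -0.2, -0.3]
finger_gap: 0.0456
```

Run:
```python
from h import *
s=get_state(); print(s['t'],s['tcp_pos'],s['contact_force'])
for n,b,p in(('top',(90,230,140,280),(195,222,210,245)),('scene',(150,300,120,300),(215,262,240,278))):
    c=get_image(n); Wd=world(c); W=Wd[b[0]:b[1],b[2]:b[3]].reshape(-1,3); P=W[(W[:,2]>.158)&(W[:,2]<.2)]
    (x,y),r=cv2.minEnclosingCircle(P[:,:2].astype(np.float32)); print(n,'handle',x,y,r,'ang',np.degrees(np.arctan2(y-.0777,x-.617)))
    Q=Wd[p[0]:p[1],p[2]:p[3]].reshape(-1,3);Q=Q[(np.hypot(Q[:,0]-.518,Q[:,1]-.035)<.02)&(Q[:,2]>.085)]
    print('pin head',len(Q),Q.mean(0).round(4),'top z',np.percentile(Q[:,2],[50,90,98]).round(4))
save('s5.png',cv2.resize(c['img'][150:310,130:340],None,fx=3,fy=3,interpolation=cv2.INTER_CUBIC))
```

```text
17.55 [ 0.51752719 -0.16879465  0.31378066] [-0.2645966  -0.19587887 -0.32875681]
top handle 0.583199679851532 0.12144288420677185 0.008872932754456997 ang 127.69342076874054
pin head 122 [0.5167 0.0338 0.1058] top z [0.1071 0.1108 0.1115]
scene handle 0.5826018452644348 0.12304722517728806 0.009088986553251743 ang 127.18214931926545
pin head 198 [0.5141 0.0396 0.1007] top z [0.1026 0.1088 0.11  ]
```

View pics/s5.png

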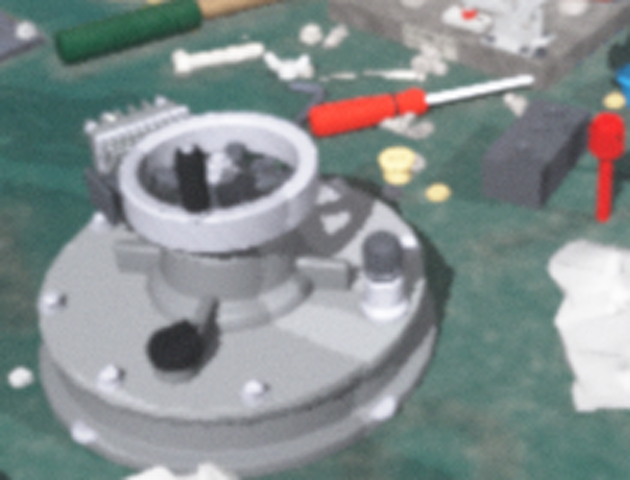

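The view shows the head at (382,255) seated on the bush. Its top is at about 107 mm against the 108 mm expected when home. The wheel hasn't moved, and the screwdriver and bushing are where they were.

```bash
python3 -c "
from plant import sign_off
print(sign_off())"
```

```text
the job is handed in; nothing more can be done
None
```

I turned the wheel clockwise to just past dead centre, let go, and put the timing pin fully home in the guide bush. The job was handed in at about 17.7 s of the 72 s allowed.

- **Wheel:** The force along the turn started at about 6.4 N, peaked near 15 N, then fell to about 3.6 N. That drop below the starting level is the piston pushing the wheel onward, so it was past dead centre. My estimates of dead centre disagreed by up to about 0.1 rad, but all put the stop inside the pin slot. The last push was about 0.1 rad past it by my best estimate.
- **Pin:** I took the dark-headed pin from the stand, not a red look-alike. It went past the disc level with no contact force beyond noise (about 1 N), so it found the slot and was not forced. I let it go within about 1 mm of home.
- **Last checks:** The median height of the pin-head points was 107 mm from the top camera, against 108 mm for fully home. Noisier single points read up to 111 mm, and the scene camera, which also sees the head's side, gave 103 mm. The picture shows the head sitting on the bush.
- **Wheel after release:** The handle stayed at the same angle (127–128°) before and after the pin went in.
- **Surroundings:** The screwdriver and bushing look untouched, and the arm is clear of everything.

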